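Weigh the long supply caddy on the spring scale

TASK

Weigh the long supply caddy: take it by its handle, hang the handle bar in the forked hook of the spring scale, and keep hold of it while you lower it slowly, until the hook carries the weight and the pointer has come down and settled; then let go, so that it hangs free and level. Keep the caddy upright, do not let it drop onto the hook or push the hook to the end of its travel, and leave the small caddy, the wipes tub and the beaker where they stand.

Things in the scene. Friction and masses are not known exactly. Their poses are not given: they have to be found in the camera images.
- long_caddy: The load: loose dark grey tray with three amber jars fixed in it, 180 (x) x 110 (y) x 50 mm high. End posts (7 mm thick, 30 mm wide) at x = +-86 mm carry a round steel handle bar, 12 mm thick, along x, axis 150 mm above the underside. Jars rise to 58 mm: the window under the bar is 86 mm high, 165 mm long. Symmetric under a half turn. 0.38 to 0.65 kg. Origin: centre of the underside.
- caddy_grip (a point): Centre of the long caddy's handle bar, 150 mm above its underside. Here a black grip block is fixed on the bar: 40 mm along the bar (x), 16 mm thick (y), 26 mm high (z), this point at its middle. Same axes as the caddy.
- small_caddy: Bystander, to be left alone: a loose caddy of the same make but smaller, 100 x 100 mm, handle bar along x, its axis 110 mm above the underside, two jars. It and the long caddy may stand in either order. Origin: centre of the underside.
- scale_stand: Fixed spring scale. Origin on the table straight below the hook's seat; z up. Base plate 12 mm thick: x +-85, y -220 to +50 mm. Column 28 mm square, top at 350 mm, at y = -150 mm; a white scale plate with black ticks beyond it (y -180 to -250, z 170 to 340 mm). The hook reaches from the column to +y: the load comes in from the +y side.
- hook_tips (a point): Midway between the free tips of the forked hook: two prongs of 10 mm round bar at x = +-38 mm (fingers fit between). Each runs level from the column along +y, then forms an upright V, 64 mm wide, 32 mm deep, ending in its free tip, 32 mm beyond hook_seat in y. Unloaded: tip tops 292 mm above the table, V underside 250 mm. Axes as the stand's; sinks with the hook.
- hook_seat (a point): Where the middle of the handle bar (caddy_grip) lies when it is seated in the bottom of both Vs: 270 mm above the table when undeflected. It sinks with the hook. Axes as the stand: the bar lies along its x, z up.
- scale_slide (a joint): How far hook and pointer have sunk, in m: 0 unloaded, 0.09 at the lower stop. Held by a spring of 110 N/m, so the caddy's weight sinks it 34 to 58 mm (ticks every 10 mm); damping 4 N s/m. It springs back up when unloaded.
- wipes_tub: Bystander: loose white round tub, 90 mm diameter, 120 mm high. Origin: centre of the underside.
- beaker: Bystander: loose blue plastic cup, 76 mm diameter, 90 mm high. Origin: centre of the underside.

How it is judged (in metres and radians):
On the way, in this order (a step that is already met when the one before it is completed fails the run):
1. the long caddy is lifted clear of the table, the hook still unloaded (height (world z) of long_caddy above 0.04 m and value of joint scale_slide below 0.005 m), for 0.2 s.
2. with the bar in the hook and the caddy still held, the hook has sunk at least 26 mm under it and the pointer is nearly still (under 30 mm/s) (x of caddy_grip in the frame of hook_seat between -0.03 and 0.03 m and y of caddy_grip in the frame of hook_seat between -0.012 and 0.012 m and z of caddy_grip in the frame of hook_seat between -0.012 and 0.012 m and value of joint scale_slide above 0.026 m and velocity of joint scale_slide between -0.03 and 0.03 m/s and contact force between the fingers and long_caddy above 0.5 N), for 0.2 s.
At the end, for the whole second after the job is handed in: The long caddy hangs free by its bar in both Vs of the hook (bar centre within 30 mm along the bar and 12 mm across and in height of the seat), level within 0.2 rad, underside over 30 mm above the table, hook sunk 25 to 70 mm, pointer (15 mm/s) and caddy (50 mm/s) at rest (x of caddy_grip in the frame of hook_seat between -0.03 and 0.03 m and y of caddy_grip in the frame of hook_seat between -0.012 and 0.012 m and z of caddy_grip in the frame of hook_seat between -0.012 and 0.012 m and height (world z) of long_caddy above 0.03 m and value of joint scale_slide between 0.025 and 0.07 m and velocity of joint scale_slide between -0.015 and 0.015 m/s and linear speed of long_caddy below 0.05 m/s and angle between long_caddy's own z axis and vertical below 0.2 rad); the robot touches nothing.
It fails at once if the caddy drops onto the hook, or is let go early: the pointer falls faster than 0.18 m/s (velocity of joint scale_slide above 0.18 m/s).
It fails at once if the hook is pushed to the end of its travel (85 mm or more) (value of joint scale_slide above 0.085 m).
It fails at once if the long caddy is tipped beyond 0.7 rad (angle between long_caddy's own z axis and vertical above 0.7 rad).
It fails at once if the small caddy, the wipes tub or the beaker is disturbed (moved more than 30 mm) (distance of any of small_caddy, wipes_tub, beaker from where it was at the start of the episode above 0.03 m).
It also fails if it takes over 48 s, if anything falls off the work surface, if the arm or the gripper's body presses on something with over 40 N, if the wrist force passes 120 N, or if a joint passes its speed limit or range.

ROBOT

A 7-joint arm with a two-finger parallel gripper is mounted at the origin on the work surface. World frame = base frame: x ahead of the robot, y to its left, z up, the work surface at z = 0. Lengths are in m, angles in degrees, forces in N, time in s.
With the tool pointing down it reaches from about 0.4 to 0.875 m from the base axis. Payload 6.5 kg.
Tool frame: the origin (TCP) lies midway between the tips of the shut fingers; the grasp point (between the pads) lies 19 mm behind it; z points along the fingers, y is the line along which they close (so a half turn about z gives the same grasp; the last joint's range is limited). The gripper opens to 85 mm and grips with 20 to 120 N. Pads are 22 mm wide; open, the fingers measure 114 mm over their backs; the gripper's body (76 mm by 85 mm) begins 54 mm behind the grasp point. The pads swing forward as they close: fully open they stand 13 mm farther back than shut.
Start: joints at [-71.23, 30.733, -0.252, 88.115, 0.149, 61.152, -4.079], TCP at [0.249, 0.6, 0.231] pointing down, gripper open.
Joint ranges: [-154.64, 154.64], [-21.42, 123.67], [-72.66, 72.17], [13.99, 137.28], [-74.86, 254.86], [10.95, 109.41], [-158.01, 158.01]. Speed limits (degrees/s): [136.94, 136.94, 180, 180, 180, 180, 180].

INTERFACE

Orientations are given as a 3x3 rotation matrix whose columns are the frame's x, y, z axes.
In Python, from bench import * gives the robot as it stands.
- The arm moves only by the tool play_rows, never from a script. Its argument "moves" is a list of rows, each a list of 3 entries, a list of its own where there are three numbers: the turn, a rotation vector about the tool's x, y, z in units of 0.1 rad (1.0 is 0.1 rad), then the shift along the tool's x, y, z in units of 0.03 m (1.0 is 0.03 m), then the opening, from 0 (shut) to 1 (fully open). A call has 1 to 12 rows; each row shifts and turns the commanded pose from where the row before left it, along the tool's axes as they then stand; what a row does not reach is not made up. A row lasts 1/8 s, in which the tool goes at most 62.5 mm and 10.7 degrees, less where a joint would pass 70% of its speed; a pose out of reach is approached as far as the arm can. A call with a number of a shift or a turn outside -1 to 1 is refused whole. A call with a gripper value outside its range is refused whole. The fingers move at their own pace and stop on an object; the grip force is fixed at half the most. Time passes only in rows, so rows that do not move let the fingers close. It gives the time, the measured TCP pose, the force, the opening and the grip force at its end, in the units of the state.
- read_state(): the state, without advancing time (a new reading comes with each control period).
- camera(name): name is "side" or "top"; returns a dict with "frame" (480x640x3 uint8, red, green, blue), "fx", "fy", "cx", "cy" (pixels), "k1" (the pictures are not rectified: a ray, as slopes to the right and down, at radius r is drawn at 1 + k1 r^2 times it, then the intrinsics apply), "extrinsics" (4x4, takes a point from world to camera coordinates). Camera axes: x right, y up, looking along -z (the intrinsics and any distortion apply to the point x, -y, -z); pixel columns grow to the right and rows downward; lengths in m; the calibration is good to about 2 mm. A picture is of the moment at which its call begins. There is no depth.
- finish_job(): hands the job in; it is judged then, once.
The state is a dict: "time": time; "joint_positions": joint angles; "joint_velocities": joint speeds; "tau": joint torques, N m; "tool_pos": TCP position; "tool_rot": TCP orientation; "wrist_force": force on the tool from outside, world axes, zero at the start; "moment": the same for the moment, N m; "grip_width": opening from 0.0 (shut) to 1.0 (fully open); "grip_force": force on a finger pad.
Only numpy, scipy, OpenCV 4.12 (cv2) and the standard library are available. Lean on these libraries where they do the work, as an engineer would, in place of code of your own. Each camera call takes 0.05 s, during which the arm holds its last target. There are 200 camera calls.

## Working session

There is one attempt and no reset: what is moved stays moved. The work goes in short steps, Python scripts to look and compute and a tool call to move; the robot and the scene stay as the last step left them, time stands still between calls to the robot, and variables do not carry over. Pictures are saved under pics/ and viewed, at most 10 in all, crops included, and the job is handed in when it is done.

Besides the shell and the picture viewer there is one more tool, called after "Request:" as a command line: name --argument value ..., lists and objects as JSON in quotes. play_rows: Moves the arm, as the interface text tells. Its arguments: {"type":"object","properties":{"moves":{"type":"array","items":{"type":"array"}}},"required":["moves"]}

```bash
ls; mkdir -p pics
cat > h.py <<'E'
from bench import *
import numpy as np, cv2
def ray(c,u,v):
    E=np.array(c["extrinsics"]);R=E[:3,:3];t=E[:3,3]
    x=(u-c["cx"])/c["fx"];y=(v-c["cy"])/c["fy"];a,b=x,y
    for _ in range(20):
        s=1+c["k1"]*(a*a+b*b);a,b=x/s,y/s
    return -R.T@t,R.T@np.array([a,-b,-1.0])
def onz(c,u,v,z):
    o,d=ray(c,u,v);return o+d*(z-o[2])/d[2]
def proj(c,p):
    E=np.array(c["extrinsics"]);q=E[:3,:3]@np.array(p)+E[:3,3]
    a,b=q[0]/-q[2],-q[1]/-q[2];s=1+c["k1"]*(a*a+b*b)
    return np.round([c["cx"]+c["fx"]*a*s,c["cy"]+c["fy"]*b*s],1)
def snap(n,f):
    c=camera(n);cv2.imwrite("pics/"+f,c["frame"][:,:,::-1]);return c
E
python3 - <<'E'
from h import *
np.set_printoptions(precision=3,suppress=True)
for n in("top","side"):
    c=snap(n,n+"0.png");print(n,c["fx"],c["k1"],ray(c,320,240))
s=read_state();print(s)
E
```

```text
pics
top 465.32169715123655 -0.05683931237552301 (array([ 0.446, -0.012,  1.059]), array([ 0.155, -0.015, -0.988]))
side 548.7748616296678 0.005298919872073908 (array([ 0.166, -0.779,  1.022]), array([ 0.329,  0.616, -0.716]))
{'time': 0.1, 'joint_positions': array([-71.231,  30.777,  -0.254,  88.162,   0.149,  61.153,  -4.08 ]), 'joint_velocities': array([-0.052, -0.14 , -0.019, -0.08 ,  0.038,  0.126,  0.043]), 'tau': array([  0.002, -58.457,   1.052, -25.978,   0.013,   0.005,   0.   ]), 'tool_pos': array([0.249, 0.6  , 0.23 ]), 'tool_rot': array([[-0.923,  0.384, -0.001],
       [ 0.384,  0.923, -0.002],
       [-0.   , -0.002, -1.   ]]), 'wrist_force': array([-0.053, -0.616,  0.482]), 'moment': array([ 0.022, -0.009,  0.008]), 'grip_force': 0.0, 'grip_width': 0.9971939717165372}
```

View pics/top0.png

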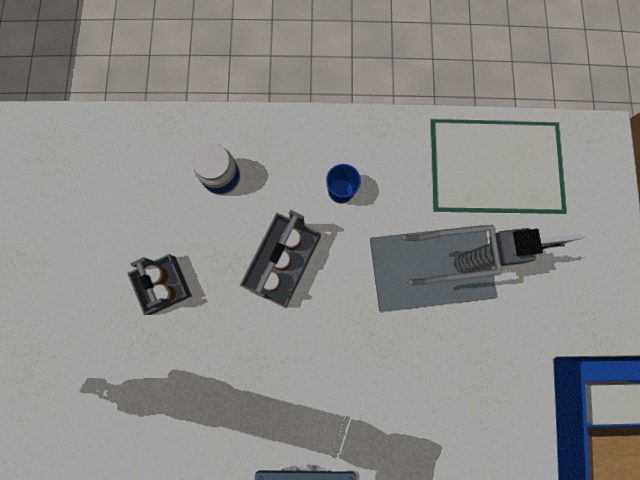

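View pics/side0.png

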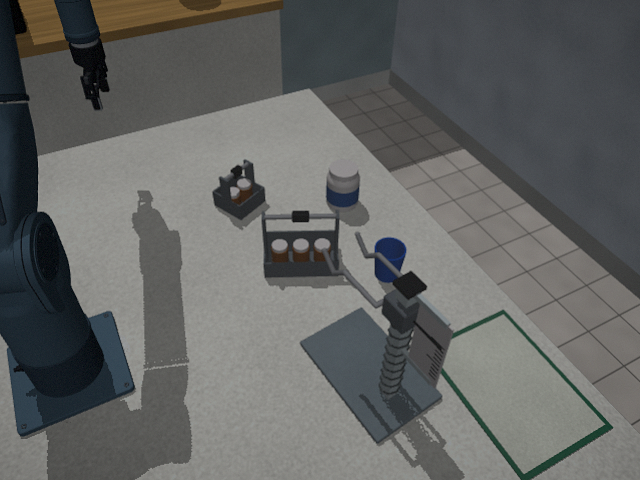

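Top view: long caddy around (280,260) with its grip near (277,252), hook tips near (405,237) and (411,282), beaker (343,183), small caddy (160,283), tub (217,168). Side view: grip (300,216), tips (358,235) and (327,253).

Run:
```python
from h import *
np.set_printoptions(precision=4,suppress=True)
t=cv2.imread("pics/top0.png");s=cv2.imread("pics/side0.png")
ct=camera("top");cs=camera("side")
a=cv2.resize(t[200:320,230:430],None,fx=4,fy=4,interpolation=cv2.INTER_CUBIC)[:300]
b=cv2.resize(s[190:290,250:450],None,fx=4,fy=4,interpolation=cv2.INTER_CUBIC)[:300]
cv2.imwrite("pics/crop.png",np.vstack([a,b]))
def blob(im,x0,x1,y0,y1):
    m=(im[y0:y1,x0:x1].max(2)<28).astype(np.uint8)
    n,l,st,ce=cv2.connectedComponentsWithStats(m);i=1+st[1:,4].argmax();return ce[i]+[x0,y0],st[i]
def tri(p,q):
    o1,d1=ray(ct,*p);o2,d2=ray(cs,*q)
    A=np.c_[d1,-d2];k=np.linalg.lstsq(A,o2-o1,rcond=None)[0];P,Q=o1+k[0]*d1,o2+k[1]*d2
    return (P+Q)/2,np.linalg.norm(P-Q)
p,st=blob(t,255,300,230,275);q,st2=blob(s,285,315,205,228);print(p,st,q,st2,tri(p,q),onz(ct,*p,.15))
print("bar ends",onz(ct,295,213,.15),onz(ct,248,288,.15))
print("tips",tri((404,237),(358,235)),tri((411,282),(327,253)))
print([onz(ct,u,v,.287) for u,v in((404,237),(411,282),(495,232),(497,277))])
print("base",[onz(ct,u,v,.012) for u,v in((371,238),(380,311))])
# column top from black cap: bottom left in side
```

```text
[276.6259 252.4014] [ 14  13  16  20 147] [299.3953 219.2558] [ 8 11 15  6 43] (array([0.5619, 0.0613, 0.1404]), np.float64(0.004706625190325467)) [0.5629 0.0598 0.15  ]
bar ends [0.6426 0.0252 0.15  ] [0.4923 0.1138 0.15  ]
tips (array([ 0.5747, -0.1654,  0.2859]), np.float64(0.00045751067974613053)) (array([ 0.5005, -0.1771,  0.2826]), np.float64(0.0034351701686436233))
[array([ 0.5743, -0.1651,  0.287 ]), array([ 0.4986, -0.1755,  0.287 ]), array([ 0.5851, -0.3217,  0.287 ]), array([ 0.5083, -0.3214,  0.287 ])]
base [array([ 0.6165, -0.1439,  0.012 ]), array([ 0.4517, -0.1631,  0.012 ])]
```

View pics/crop.png

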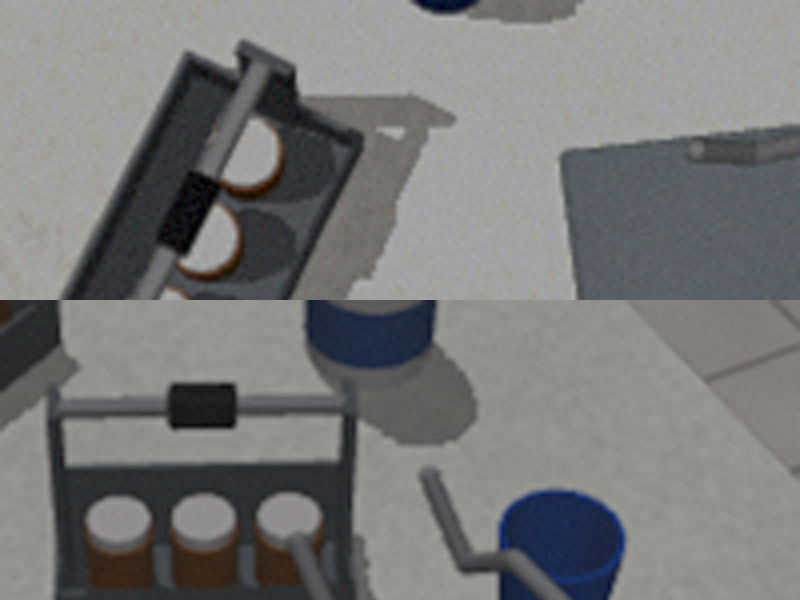

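The crop gives the block centre at about (277,253) top and (301,216) side. The tips agree with the base plate edge: seat ≈ (0.540,-0.203), yaw ≈ 7°. Bar yaw ≈ -29°. Setting out.

Request:
play_rows --moves '[[[0, 0, 0], [-1, -0.76, 0], 1], [[0, 0, 0], [-1, -0.76, 0], 1], [[0, 0, 0], [-1, -0.76, 0], 1], [[0, 0, 0], [-1, -0.76, 0], 1], [[0, 0, 0], [-1, -0.76, 0], 1], [[0, 0, 0], [-1, -0.76, 0], 1], [[0, 0, 0], [-1, -0.76, 0], 1], [[0, 0, 0], [-1, -0.76, 0], 1], [[0, 0, 0], [-1, -0.76, 0], 1], [[0, 0, 0], [-1, -0.76, 0], 1], [[0, 0, 0], [-1, -0.76, 0], 1], [[0, 0, 0], [-1, -0.76, 0], 1]]'

```text
time: 1.7
tool_pos: [0.4773, 0.2083, 0.2313]
tool_rot: [[-0.924, 0.384, 0.0], [0.384, 0.924, 0.0], [0.0, 0.0, -1.0]]
wrist_force: [0.6, 0.3, -0.2]
grip_width: 1.0
grip_force: 0.0
```

```bash
cat >> h.py <<'E'
np.set_printoptions(precision=4,suppress=True)
def need(p,yaw):
    s=read_state();R=np.array(s["tool_rot"]);y0=np.degrees(np.arctan2(R[1,0],R[0,0]))
    print("t",s["time"],"pos",s["tool_pos"],"yaw",y0,"F",s["wrist_force"],"zaxis",R[:,2],"grip",s["grip_width"],s["grip_force"])
    print("shift units",R.T@(np.array(p)-s["tool_pos"])/.03,"turn z units",-np.radians((yaw-y0+180)%360-180)/.1,"j",s["joint_positions"])
E
python3 - <<'E'
from h import *
c=camera("top")
def yaw(p,q,z):
    d=(onz(c,*p,z)-onz(c,*q,z))[:2];return np.degrees(np.arctan2(d[1],d[0])),np.linalg.norm(d)
print("bar",yaw((295.5,215),(266.2,275),.15),"tray edge",yaw((276.2,213.7),(247.5,273.7),.05))
print(onz(c,277.5,253,.16),yaw((404,237),(411,282),.287))
need((.562,.059,.23),151)
E
```

```text
bar (np.float64(-24.53324670696782), np.float64(0.1324219185310625)) tray edge (np.float64(-23.76133062205093), np.float64(0.14620644113111012))
[0.5605 0.0573 0.16  ] (np.float64(7.821728914148089), np.float64(0.07644801502515719))
t 1.75 pos [0.4801 0.2026 0.2315] yaw 157.07225966783517 F [ 2.2293 -5.1405 -0.0235] zaxis [ 0.0019 -0.003  -1.    ] grip 0.9980508018031664 0.0
shift units [-4.3778 -3.3461  0.0682] turn z units 1.0598092423978092 j [-34.5498  18.126    8.0597 108.0178  -2.838   54.038   41.8536]
```

Request:
play_rows --moves '[[[0, 0, 0], [-0.9, -0.7, 0], 1], [[0, 0, 0], [-0.9, -0.7, 0], 1], [[0, 0, 0], [-0.9, -0.7, 0], 1], [[0, 0, 0], [-0.8, -0.6, 0], 1], [[0, 0, 0.2], [-0.7, -0.5, 0], 1], [[0, 0, 0], [0, 0, 0], 1], [[0, 0, 0], [0, 0, 0], 1]]'

```text
time: 2.62
tool_pos: [0.556, 0.0736, 0.2311]
tool_rot: [[-0.916, 0.401, -0.001], [0.401, 0.916, 0.001], [0.001, 0.0, -1.0]]
wrist_force: [-0.3, -0.6, -0.8]
grip_width: 0.998
grip_force: 0.0
```

Run:
```python
from h import *
a=snap("top","t1.png");b=snap("side","s1.png")
x=cv2.resize(cv2.imread("pics/t1.png")[190:320,220:360],None,fx=4,fy=4)[:,:400]
y=cv2.resize(cv2.imread("pics/s1.png")[160:290,240:340],None,fx=4,fy=4)
cv2.imwrite("pics/c1.png",np.hstack([x,y]))
need((.5615,.0585,.131),156)
```

```text
t 2.725 pos [0.5559 0.0739 0.2312] yaw 156.40477976682266 F [ 0.1209  0.4873 -0.0872] zaxis [-0.0005  0.0006 -1.    ] grip 0.9997419872914219 0.0
shift units [-0.3784 -0.3972  3.3392] turn z units 0.07064739676510261 j [-21.0424  22.1698  11.4365 102.4923  -5.2363  55.8683  58.9186]
```

View pics/c1.png

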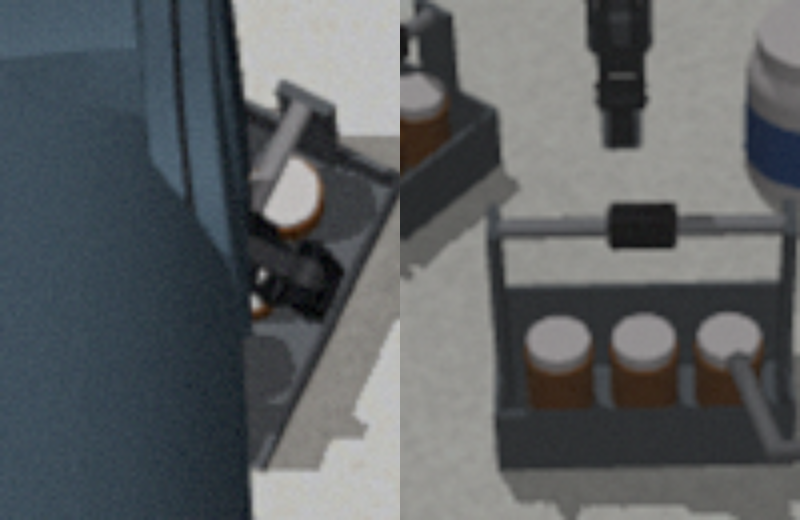

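The fingers hang about 11 mm left of the block in the side view, matching the computed shift. Correcting, descending and closing.

Request:
play_rows --moves '[[[0, 0, 0.1], [-0.38, -0.4, 0], 1], [[0, 0, 0], [0, 0, 0.6], 1], [[0, 0, 0], [0, 0, 0.6], 1], [[0, 0, 0], [0, 0, 0.6], 1], [[0, 0, 0], [0, 0, 0.6], 1], [[0, 0, 0], [0, 0, 0.5], 1], [[0, 0, 0], [0, 0, 0.4], 1], [[0, 0, 0], [0, 0, 0], 1]]'

```text
time: 3.72
tool_pos: [0.5614, 0.0568, 0.1314]
tool_rot: [[-0.912, 0.411, -0.002], [0.411, 0.912, -0.0], [0.001, -0.001, -1.0]]
wrist_force: [-0.6, 0.1, -0.4]
grip_width: 1.0
grip_force: 0.0
```

Request:
play_rows --moves '[[[0, 0, 0], [0, 0, 0], 0.6], [[0, 0, 0], [0, 0, 0], 0.4], [[0, 0, 0], [0, 0, 0], 0.2], [[0, 0, 0], [0, 0, 0], 0], [[0, 0, 0], [0, 0, 0], 0], [[0, 0, 0], [0, 0, 0], 0], [[0, 0, 0], [0, 0, 0], 0], [[0, 0, 0], [0, 0, 0], 0], [[0, 0, 0], [0, 0, 0], 0]]'

```text
time: 4.85
tool_pos: [0.5621, 0.0573, 0.1324]
tool_rot: [[-0.912, 0.411, 0.0], [0.411, 0.912, 0.0], [-0.0, 0.001, -1.0]]
wrist_force: [-0.3, 3.7, 1.2]
grip_width: 0.179
grip_force: 60.6
```

Request:
play_rows --moves '[[[0, 0, 0], [0, 0, -0.2], 0], [[0, 0, 0], [0, 0, -0.5], 0], [[0, 0, 0], [0, 0, -0.6], 0], [[0, 0, 0], [0, 0, -0.7], 0], [[0, 0, 0], [0, 0, -0.7], 0], [[0, 0, 0], [0, 0, -0.7], 0], [[0, 0, 0], [0, 0, -0.7], 0], [[0, 0, 0], [0, 0, -0.6], 0], [[0, 0, 0], [0, 0, -0.5], 0], [[0, 0, 0], [0, 0, -0.3], 0], [[0, 0, 0], [0, 0, 0], 0], [[0, 0, 0], [0, 0, 0], 0]]'

```text
time: 6.35
tool_pos: [0.5615, 0.0569, 0.2966]
tool_rot: [[-0.912, 0.411, -0.001], [0.411, 0.912, -0.0], [0.001, -0.001, -1.0]]
wrist_force: [-0.6, -0.4, -6.1]
grip_width: 0.174
grip_force: 59.6
```

Run:
```python
from h import *
need((.5407,-.203,.297),187)
```

```text
t 6.35 pos [0.5615 0.0569 0.2966] yaw 155.72324784253536 F [-0.6043 -0.4116 -6.0677] zaxis [-0.0013 -0.0003 -1.    ] grip 0.17426938469351344 59.56462919712067
shift units [-2.9287 -8.1811 -0.0096] turn z units -5.4588230447799795 j [-20.2627  18.7397  12.6433  97.7431  -4.4786  64.0869  59.4194]
```

Request:
play_rows --moves '[[[0, 0, -0.3], [0, 0, 0], 0], [[0, 0, -0.6], [0, 0, 0], 0], [[0, 0, -0.7], [0, 0, 0], 0], [[0, 0, -0.7], [0, 0, 0], 0], [[0, 0, -0.7], [0, 0, 0], 0], [[0, 0, -0.7], [0, 0, 0], 0], [[0, 0, -0.7], [0, 0, 0], 0], [[0, 0, -0.6], [0, 0, 0], 0], [[0, 0, -0.4], [0, 0, 0], 0], [[0, 0, -0.1], [0, 0, 0], 0], [[0, 0, 0], [0, 0, 0], 0], [[0, 0, 0], [0, 0, 0], 0]]'

```text
time: 7.85
tool_pos: [0.562, 0.0569, 0.2972]
tool_rot: [[-0.992, -0.126, -0.0], [-0.126, 0.992, -0.0], [0.0, -0.0, -1.0]]
wrist_force: [-0.9, 0.0, -6.7]
grip_width: 0.174
grip_force: 59.6
```

Run:
```python
from h import *
need((.5407,-.203,.297),187)
c=snap("side","s2.png")
s=read_state();p=s["tool_pos"];print(proj(c,p+[0,0,.019]),proj(c,(.5407,-.203,.27)),proj(c,(.5407,-.203,.315)))
```

```text
t 7.85 pos [0.562  0.0569 0.2972] yaw -172.78107494104074 F [-0.9436  0.0148 -6.6611] zaxis [-0.0002 -0.     -1.    ] grip 0.17390202500217497 59.608113169670105
shift units [ 1.7918 -8.5048  0.0067] turn z units 0.03820963093961754 j [-15.9453  18.5983   7.1301  97.4335  -2.5202  64.1343  89.1353]
[300.4 159.8] [351.7 259.8] [353.  242.9]
```

View pics/s2.png

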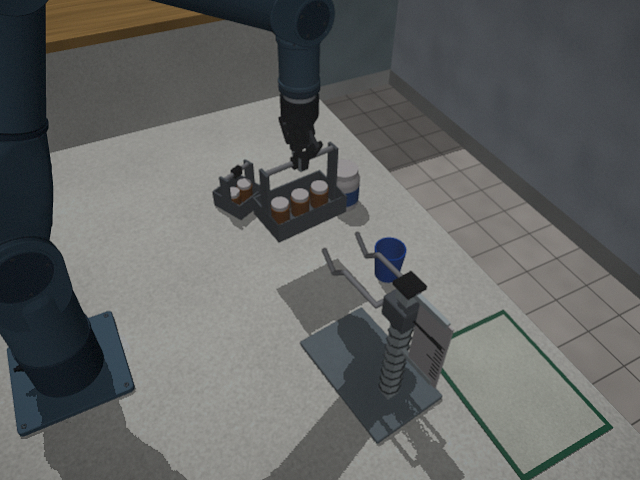

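Caddy hangs level, aligned with the stand; V bottoms at (368,257) and (337,272) agree with the projected seat (352,260). Moving over the hook.

Request:
play_rows --moves '[[[0, 0, 0], [0.2, -0.2, 0], 0], [[0, 0, 0], [0.4, -0.4, 0], 0], [[0, 0, 0], [0.5, -0.6, 0], 0], [[0, 0, 0], [0.4, -0.6, 0], 0], [[0, 0, 0], [0.3, -0.6, 0], 0], [[0, 0, 0], [0, -0.5, 0], 0], [[0, 0, 0], [0, -0.5, 0], 0], [[0, 0, 0], [0, -0.5, 0], 0], [[0, 0, 0], [0, -0.3, 0], 0], [[0, 0, 0], [0, -0.2, 0], 0], [[0, 0, 0], [0, 0, 0], 0], [[0, 0, 0], [0, 0, 0], 0]]'

```text
time: 9.4
tool_pos: [0.5251, -0.0802, 0.2972]
tool_rot: [[-0.992, -0.127, -0.0], [-0.127, 0.992, 0.0], [0.0, 0.0, -1.0]]
wrist_force: [0.0, 0.1, -6.0]
grip_width: 0.178
grip_force: 59.5
```

Request:
play_rows --moves '[[[0, 0, 0], [0, -0.2, 0], 0], [[0, 0, 0], [0, -0.4, 0], 0], [[0, 0, 0], [0, -0.5, 0], 0], [[0, 0, 0], [0, -0.5, 0], 0], [[0, 0, 0], [0, -0.5, 0], 0], [[0, 0, 0], [0, -0.5, 0], 0], [[0, 0, 0], [0, -0.5, 0], 0], [[0, 0, 0], [0, -0.5, 0], 0], [[0, 0, 0], [0, -0.3, 0], 0], [[0, 0, 0], [0, -0.2, 0], 0], [[0, 0, 0], [0, 0, 0], 0], [[0, 0, 0], [0, 0, 0], 0]]'

```text
time: 10.9
tool_pos: [0.5406, -0.2021, 0.2972]
tool_rot: [[-0.992, -0.127, -0.0], [-0.127, 0.992, 0.001], [0.0, 0.001, -1.0]]
wrist_force: [-0.0, 0.2, -5.9]
grip_width: 0.18
grip_force: 59.5
```

Run:
```python
from h import *
need((.5407,-.203,.297),187)
c=snap("side","s3.png")
cv2.imwrite("pics/c3.png",cv2.resize(c["frame"][170:350,260:460,::-1],None,fx=3.3,fy=3.3,interpolation=cv2.INTER_CUBIC))
print(proj(c,read_state()["tool_pos"]+[0,0,.019]))
```

```text
t 10.9 pos [ 0.5406 -0.2021  0.2972] yaw -172.71874155484184 F [-0.0486  0.2383 -5.9154] zaxis [-0.0001  0.0006 -1.    ] grip 0.17957467493005433 59.50566530227661
shift units [ 0.0005 -0.0288  0.0083] turn z units 0.04908885917050266 j [  4.9254  20.1027  14.4711  95.9622  -5.4854  64.6435 118.1865]
[352.8 242.1]
```

View pics/c3.png

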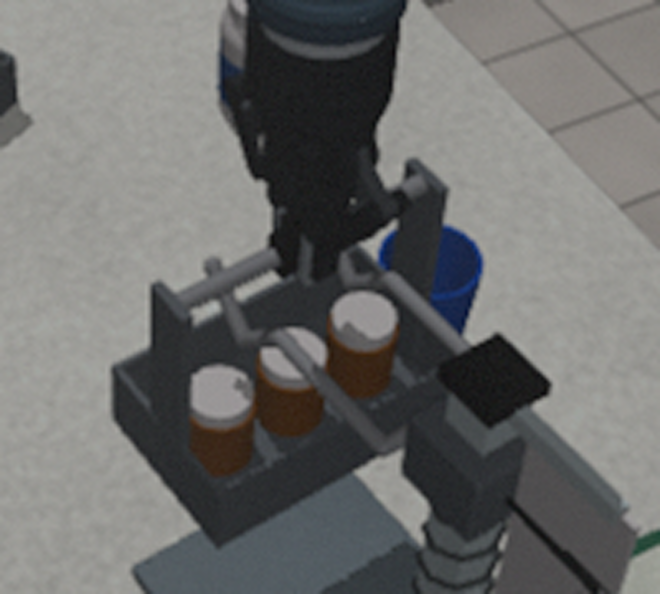

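The bar lies above both Vs, the tips behind it, jars clear of the prongs. Lowering.

Request:
play_rows --moves '[[[0, 0, 0], [0, 0, 0.15], 0], [[0, 0, 0], [0, 0, 0.2], 0], [[0, 0, 0], [0, 0, 0.2], 0], [[0, 0, 0], [0, 0, 0.2], 0], [[0, 0, 0], [0, 0, 0.2], 0], [[0, 0, 0], [0, 0, 0.2], 0], [[0, 0, 0], [0, 0, 0.15], 0], [[0, 0, 0], [0, 0, 0.15], 0], [[0, 0, 0], [0, 0, 0.15], 0], [[0, 0, 0], [0, 0, 0.15], 0], [[0, 0, 0], [0, 0, 0], 0], [[0, 0, 0], [0, 0, 0], 0]]'

```text
time: 12.45
tool_pos: [0.5405, -0.2027, 0.2449]
tool_rot: [[-0.992, -0.126, -0.0], [-0.126, 0.992, 0.0], [0.0, 0.0, -1.0]]
wrist_force: [-0.8, 0.6, -5.6]
grip_width: 0.179
grip_force: 59.7
```

Request:
play_rows --moves '[[[0, 0, 0], [0, 0, 0.1], 0], [[0, 0, 0], [0, 0, 0.1], 0], [[0, 0, 0], [0, 0, 0.1], 0], [[0, 0, 0], [0, 0, 0.1], 0], [[0, 0, 0], [0, 0, 0.1], 0], [[0, 0, 0], [0, 0, 0.1], 0], [[0, 0, 0], [0, 0, 0], 0], [[0, 0, 0], [0, 0, 0], 0]]'

```text
time: 13.45
tool_pos: [0.5407, -0.2028, 0.2269]
tool_rot: [[-0.992, -0.126, 0.0], [-0.126, 0.992, 0.0], [-0.0, 0.0, -1.0]]
wrist_force: [-1.0, 2.1, -2.8]
grip_width: 0.178
grip_force: 60.0
```

Load is transferring; a +2 N sideways force says the bar leans on the rear face of the V. Shift slightly forward while lowering.

Request:
play_rows --moves '[[[0, 0, 0], [0, 0.07, 0], 0], [[0, 0, 0], [0, 0, 0], 0], [[0, 0, 0], [0, 0, 0], 0]]'

```text
time: 13.82
tool_pos: [0.5404, -0.2007, 0.2269]
tool_rot: [[-0.992, -0.126, 0.0], [-0.126, 0.992, 0.0], [-0.0, 0.0, -1.0]]
wrist_force: [0.1, 0.8, -3.5]
grip_width: 0.179
grip_force: 60.0
```

Request:
play_rows --moves '[[[0, 0, 0], [0, 0, 0.1], 0], [[0, 0, 0], [0, 0, 0.1], 0], [[0, 0, 0], [0, 0, 0.1], 0], [[0, 0, 0], [0, 0, 0], 0], [[0, 0, 0], [0, 0, 0], 0], [[0, 0, 0], [0, 0, 0], 0]]'

```text
time: 14.58
tool_pos: [0.5404, -0.2007, 0.2179]
tool_rot: [[-0.992, -0.126, 0.0], [-0.126, 0.992, 0.0], [-0.0, 0.0, -1.0]]
wrist_force: [1.0, 2.9, -3.2]
grip_width: 0.175
grip_force: 60.1
```

Run:
```python
from h import *
f=[]
for _ in range(6):
    c=camera("side");f.append(read_state()["wrist_force"])
print(np.mean(f,0),np.std(f,0))
cv2.imwrite("pics/c4.png",cv2.resize(c["frame"][200:350,290:470,::-1],None,fx=4,fy=4,interpolation=cv2.INTER_CUBIC))
print(proj(c,read_state()["tool_pos"]+[0,0,.019]))
```

```text
[ 0.5363  2.4918 -2.3762] [0.2826 0.2917 0.2665]
[350.  270.9]
```

View pics/c4.png

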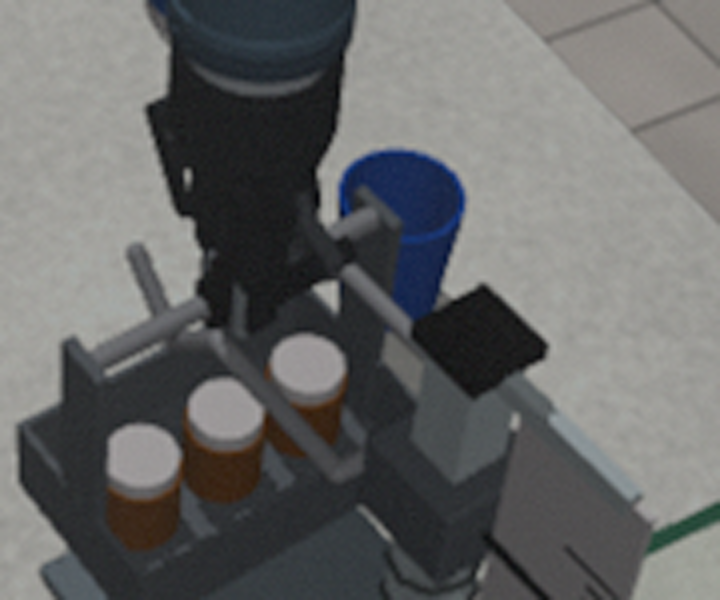

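The bar sits in the Vs; the force balance (≈33 mm sunk) matches the height. Shift another 3 mm forward to relieve the side force.

Request:
play_rows --moves '[[[0, 0, 0], [0, 0.05, 0], 0], [[0, 0, 0], [0, 0.05, 0], 0], [[0, 0, 0], [0, 0, 0], 0], [[0, 0, 0], [0, 0, 0], 0]]'

```text
time: 15.38
tool_pos: [0.5401, -0.1997, 0.2182]
tool_rot: [[-0.992, -0.125, 0.001], [-0.125, 0.992, -0.002], [-0.001, -0.002, -1.0]]
wrist_force: [0.9, -5.8, -3.2]
grip_width: 0.176
grip_force: 60.0
```

```bash
cat > f.py <<'E'
from h import *
f=[]
for _ in range(6):
    camera("side");f.append(read_state()["wrist_force"])
print(np.mean(f,0),read_state()["tool_pos"],read_state()["time"])
E
python3 f.py
```

```text
[ 1.0921 -5.1998 -2.4135] [ 0.5401 -0.1997  0.2182] 15.675
```

Request:
play_rows --moves '[[[0, 0, 0], [0, -0.065, 0], 0], [[0, 0, 0], [0, 0, 0], 0], [[0, 0, 0], [0, 0, 0.08], 0], [[0, 0, 0], [0, 0, 0.08], 0], [[0, 0, 0], [0, 0, 0.08], 0], [[0, 0, 0], [0, 0, 0.08], 0], [[0, 0, 0], [0, 0, 0], 0], [[0, 0, 0], [0, 0, 0], 0], [[0, 0, 0], [0, 0, 0], 0]]'

```text
time: 16.8
tool_pos: [0.5401, -0.1998, 0.2083]
tool_rot: [[-0.992, -0.126, -0.0], [-0.126, 0.992, -0.0], [0.0, 0.0, -1.0]]
wrist_force: [-0.5, -2.0, -2.6]
grip_width: 0.176
grip_force: 60.2
```

```bash
python3 f.py
```

```text
[-0.0151 -1.8095 -1.3065] [ 0.5401 -0.1998  0.2082] 17.1
```

Request:
play_rows --moves '[[[0, 0, 0], [0, -0.02, 0], 0], [[0, 0, 0], [0, 0, 0.08], 0], [[0, 0, 0], [0, 0, 0.08], 0], [[0, 0, 0], [0, 0, 0.08], 0], [[0, 0, 0], [0, 0, 0.08], 0], [[0, 0, 0], [0, 0, 0], 0], [[0, 0, 0], [0, 0, 0], 0], [[0, 0, 0], [0, 0, 0], 0]]'

```text
time: 18.1
tool_pos: [0.5401, -0.1999, 0.1986]
tool_rot: [[-0.992, -0.126, -0.0], [-0.126, 0.992, 0.001], [0.0, 0.001, -1.0]]
wrist_force: [-1.8, 3.9, -0.3]
grip_width: 0.179
grip_force: 60.5
```

```bash
python3 f.py
```

```text
[-1.7457  3.7882 -0.3425] [ 0.5402 -0.1999  0.1985] 18.4
```

Request:
play_rows --moves '[[[0, 0, 0], [0, 0.013, 0.04], 0], [[0, 0, 0], [0, 0, 0.03], 0], [[0, 0, 0], [0, 0, 0], 0], [[0, 0, 0], [0, 0, 0], 0], [[0, 0, 0], [0, 0, 0], 0]]'

```text
time: 19.02
tool_pos: [0.5402, -0.1999, 0.1965]
tool_rot: [[-0.992, -0.126, 0.0], [-0.126, 0.992, 0.0], [-0.0, 0.0, -1.0]]
wrist_force: [-2.1, 4.5, -1.4]
grip_width: 0.176
grip_force: 60.5
```

```bash
python3 f.py
```

```text
[-1.8058  3.7835 -0.2262] [ 0.5402 -0.1999  0.1965] 19.325
```

Vertical load on the tool is about zero, so the hook carries it all. Opening gradually.

Request:
play_rows --moves '[[[0, 0, 0], [0, 0, 0], 0.2], [[0, 0, 0], [0, 0, 0], 0.25], [[0, 0, 0], [0, 0, 0], 0.3], [[0, 0, 0], [0, 0, 0], 0.4], [[0, 0, 0], [0, 0, 0], 0.5], [[0, 0, 0], [0, 0, 0], 0.65], [[0, 0, 0], [0, 0, 0], 0.8], [[0, 0, 0], [0, 0, 0], 0.8], [[0, 0, 0], [0, 0, 0], 0.8]]'

```text
time: 20.45
tool_pos: [0.5402, -0.2, 0.1965]
tool_rot: [[-0.992, -0.126, 0.0], [-0.126, 0.992, -0.0], [-0.0, -0.0, -1.0]]
wrist_force: [0.4, -0.5, 0.0]
grip_width: 0.802
grip_force: 0.0
```

```bash
python3 f.py
python3 - <<'E'
from h import *
c=camera("side")
cv2.imwrite("pics/c5.png",cv2.resize(c["frame"][200:350,290:470,::-1],None,fx=4,fy=4,interpolation=cv2.INTER_CUBIC))
E
```

```text
[-0.0665  0.1324  0.4271] [ 0.5402 -0.2     0.1965] 20.75
```

View pics/c5.png

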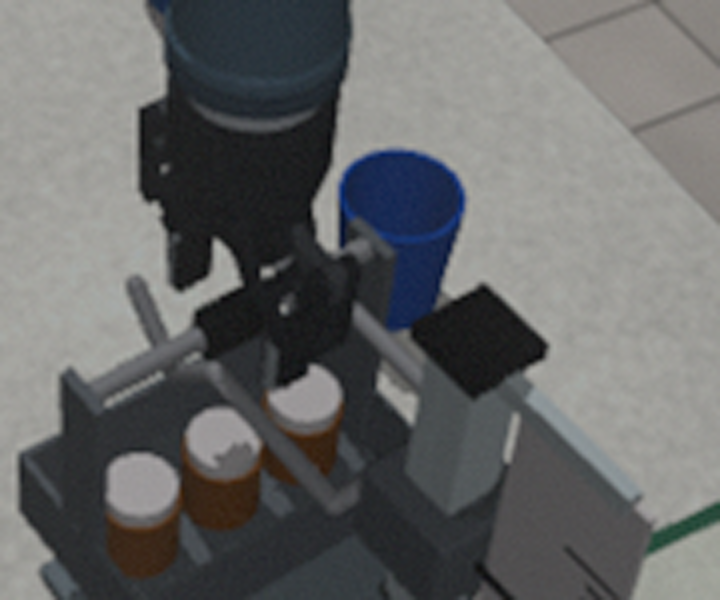

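The caddy hangs in both Vs with the fingers clear on either side of the block. Retreating straight up.

Request:
play_rows --moves '[[[0, 0, 0], [0, 0, -0.2], 0.8], [[0, 0, 0], [0, 0, -0.3], 0.8], [[0, 0, 0], [0, 0, -0.5], 0.8], [[0, 0, 0], [0, 0, -0.6], 0.8], [[0, 0, 0], [0, 0, -0.6], 0.8], [[0, 0, 0], [0, 0, -0.6], 0.8], [[0, 0, 0], [0, 0, -0.6], 0.8], [[0, 0, 0], [0, 0, -0.6], 0.8], [[0, 0, 0], [0, 0, -0.4], 0.8], [[0, 0, 0], [0, 0, -0.2], 0.8], [[0, 0, 0], [0, 0, 0], 0.8], [[0, 0, 0], [0, 0, 0], 0.8]]'

```text
time: 22.3
tool_pos: [0.5399, -0.1998, 0.3339]
tool_rot: [[-0.992, -0.126, -0.001], [-0.126, 0.992, 0.0], [0.001, 0.0, -1.0]]
wrist_force: [1.0, -0.2, -0.5]
grip_width: 0.796
grip_force: 0.0
```

Request:
play_rows --moves '[[[0, 0, 0], [0, 0, 0], 0.8], [[0, 0, 0], [0, 0, 0], 0.8], [[0, 0, 0], [0, 0, 0], 0.8], [[0, 0, 0], [0, 0, 0], 0.8], [[0, 0, 0], [0, 0, 0], 0.8], [[0, 0, 0], [0, 0, 0], 0.8], [[0, 0, 0], [0, 0, 0], 0.8], [[0, 0, 0], [0, 0, 0], 0.8], [[0, 0, 0], [0, 0, 0], 0.8], [[0, 0, 0], [0, 0, 0], 0.8], [[0, 0, 0], [0, 0, 0], 0.8], [[0, 0, 0], [0, 0, 0], 0.8]]'

```text
time: 23.8
tool_pos: [0.5402, -0.1999, 0.3345]
tool_rot: [[-0.992, -0.126, 0.0], [-0.126, 0.992, -0.0], [-0.0, -0.0, -1.0]]
wrist_force: [0.5, -0.4, -0.5]
grip_width: 0.801
grip_force: 0.0
```

```bash
python3 f.py
python3 - <<'E'
from h import *
a=camera("side")["frame"].astype(int)
for _ in range(8): c=camera("side")
b=c["frame"].astype(int);d=cv2.GaussianBlur(np.abs(a-b).max(2).astype(np.uint8),(5,5),0);print("motion",d[200:350,290:470].max(),d[:150,500:].max())
cv2.imwrite("pics/c6.png",cv2.resize(c["frame"][170:350,270:470,::-1],None,fx=3.3,fy=3.3,interpolation=cv2.INTER_CUBIC))
E
```

```text
[ 0.3343  0.1099 -0.0732] [ 0.5402 -0.2     0.3345] 24.1
motion 6 4
```

View pics/c6.png

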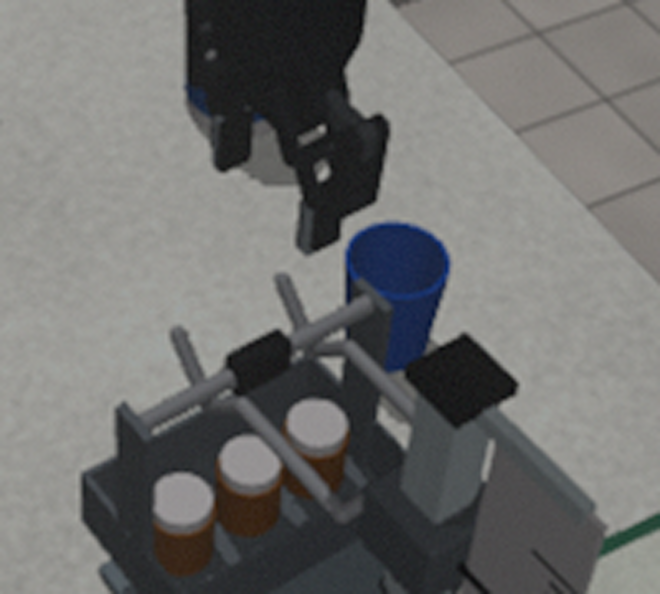

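The caddy hangs still and level: its bar is seated in both Vs at about (205,390) and (315,335), the block is centred between the prongs, and the gripper is clear.

```bash
python3 -c "
from bench import *
print(finish_job())"
```

```text
the job is handed in; nothing more can be done
None
```

The long caddy is hanging free, level and still in both Vs of the spring scale, with the hook sunk about 54 mm by the arm's height reading. The gripper is clear, and I handed the job in at about 24.5 s; no verdict came back.

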